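Feed the row of bearing blocks under the chip guard

ROBOT

A 7-joint arm with a two-finger parallel gripper is mounted at the origin on the work surface. World frame = base frame: x ahead of the robot, y to its left, z up, the work surface at z = 0. Lengths are in m, angles in rad, forces in N, time in s.
With the tool pointing down it reaches from about 0.4 to 0.85 m from the base axis. Payload 10.4 kg.
Tool frame: the origin (TCP) lies midway between the tips of the shut fingers; the grasp point (between the pads) lies 19 mm behind it (r.tcp_to_grasp is the z of the grasp point in the tool frame, in m); z points along the fingers, x is the direction in which the jaws open and shut, and the axes are right-handed (so a half turn about z gives the same grasp; the last joint's range is limited). The gripper opens to 87 mm and grips with 3 to 60 N. Pads are 19 mm wide; open, the fingers measure 117 mm over their backs; the gripper's body (75 mm by 190 mm) begins 51 mm behind the grasp point.
Start: joints at [1.149, 0.332, -0.065, 1.46, 0.022, 1.35, -0.088], TCP at [0.243, -0.576, 0.223] pointing down, gripper open.
Joint ranges: [-2.6, 2.6], [-0.5, 2.12], [-1.47, 1.34], [0.16, 2.42], [-1.27, 4.41], [0.06, 2.06], [-2.6, 2.6]. Speed limits (rad/s): [2.22, 2.22, 2.79, 2.79, 3.14, 3.14, 3.14].

INTERFACE

Orientations are given as a unit quaternion [x, y, z, w].
In Python, from bench import r, camera, close_job gives the robot as it stands. The module is installed in compiled form; this text tells all that it offers.
- The arm moves only by the shell command python3 -m crank 'ROWS' [FORCE]. ROWS is JSON, a list of rows, each an object of numbers: "x", "y", "z": the shift along the tool's x, y, z scaled (see below); "ax", "ay", "az": the turn, a rotation vector about the tool's x, y, z scaled (see below); "claw": the closure, from -1 (fully open) to 1 (shut), so that 0 is half open. A call has exactly 5 rows; each row is the pose to reach, as a shift and turn from the pose commanded when the call began, along the tool's axes at that moment; what a row does not reach only later rows make up. The controller multiplies each number of a shift by 1 m and each number of a turn by 2 rad. A row lasts 1/12 s, in which the tool goes at most 41.7 mm and 7.16 degrees, less where a joint would pass 70% of its speed; a pose out of reach is approached as far as the arm can. A call with a number of a shift or a turn outside -1 to 1 is refused whole. A call with a gripper value outside its range is refused whole. The fingers move at their own pace and stop on an object; FORCE is the grip in N (left out, the last holds). Time passes only in rows, so rows that repeat a pose let the fingers close, or fill a call up. It gives the time, the measured TCP pose, the force and the opening at its end, in the units of the state.
- r.read_state(): the state, without advancing time (a new reading comes with each control period).
- camera(name): name is "side" or "top"; returns a dict with "color" (384x512x3 uint8, blue, green, red), "fx", "fy", "cx", "cy" (pixels), "eye" and "orientation" of the camera in the world. Camera axes: x right, y down, z forward; pixel columns grow to the right and rows downward; lengths in m; the calibration is good to about 2 mm. A picture is of the moment at which its call begins. There is no depth.
- close_job(): hands the job in, once; it reports no verdict.
The state is a dict: "time": time; "joint_positions": joint angles; "joint_vel": joint speeds; "joint_torque": joint torques, N m; "ee_pos": TCP position; "eef_rot": TCP orientation; "ft_force": force on the tool from outside, world axes, zero at the start; "torque": the same for the moment, N m; "width": finger opening in m.
Only numpy, scipy, OpenCV 4.12 (cv2) and the standard library are available. Lean on these libraries where they do the work, as an engineer would, in place of code of your own. Each camera call takes 0.05 s, during which the arm holds its last target. There are 200 camera calls.

TASK

Four aluminium bearing blocks stand in a loose row on the slotted bed: push them with the wooden T-pusher, as one straight row along the bed and under the clear guard, until the row is closed up tight against the steel end stop. The pusher's handle is tucked under the low shelf, so first draw it out by its neck, put it down flat with the handle in the open and let go, then take it again by the handle for the push. When the row is home, draw the pusher back out from under the guard, lay it flat on the bed or table clear of the guard and let go; keep the blocks upright and square on the bed's middle line, and leave everything else where it is.

Things in the scene. Friction and masses are not known exactly. Their poses are not given: they have to be found in the camera images.
- bed: fixed flat machine bed, dark blue with slots (flush, no steps), 150 mm (x) by 500 mm (y), 12 mm thick, so its top is 12 mm above the table. Origin: centre of its underside, on the table. Its own y axis is its long axis and points along the row towards the end stop (world +y, to the robot's left, give or take 0.1 rad).
- fixture: steel end stop, one fixed piece with the guard, on the bed's middle line, same axes as the bed. Origin: on the bed's top at the foot of the face the row must reach; the row lies to -y. Stop 90 mm wide, 45 mm high, 20 mm thick (to +y). Home: block centres at own y = -18, -54, -90, -126 mm, x = 0; the row's tail face then at y = -144 mm, 71 mm inside the guard, too deep for a gripper.
- guard_entrance (a point): middle of the guard's entrance, on the bed's top, at y = -215 mm of the fixture, same axes. Clear flat roof, from here 90 mm towards the stop, 144 mm wide, underside 58 mm and top 71 mm above the bed, on four 8 mm corner posts that leave 128 mm clear.
- block_a_mid (a point): centre of the first block of the row, counted from the end stop (20 mm above its underside). All four alike: plain aluminium, 64 mm across the row (own x), 36 mm along the row (own y), 40 mm high, 0.25 kg, loose on the bed, gaps of 1 to 9 mm between them.
- block_b_mid (a point): centre of the second block of the row, counted from the end stop (20 mm above its underside). All four alike: plain aluminium, 64 mm across the row (own x), 36 mm along the row (own y), 40 mm high, 0.25 kg, loose on the bed, gaps of 1 to 9 mm between them.
- block_c_mid (a point): centre of the third block of the row, counted from the end stop (20 mm above its underside). All four alike: plain aluminium, 64 mm across the row (own x), 36 mm along the row (own y), 40 mm high, 0.25 kg, loose on the bed, gaps of 1 to 9 mm between them.
- block_d_mid (a point): centre of the last block of the row, counted from the end stop (20 mm above its underside). All four alike: plain aluminium, 64 mm across the row (own x), 36 mm along the row (own y), 40 mm high, 0.25 kg, loose on the bed, gaps of 1 to 9 mm between them. This is the one the pusher bears on; its tail starts outside the guard's entrance.
- pusher_face (a point): middle of the front face of the wooden T-pusher's head, 18 mm above its flat underside. Pusher 180 mm long, 0.2 kg. Own +y points ahead out of the face, x across, z up. Head 70 mm wide (x), 18 mm thick, 36 mm high; behind it the neck bar, then the handle block at the tail. At the start flat on the table, head towards world +y (within 0.3 rad).
- pusher_neck (a point): place to grip the pusher's neck bar first, 42 mm behind the front face, 13 mm above the underside; bar 20 mm wide (own x), 26 mm high. About 67 mm outside the shelf at the start.
- pusher_handle (a point): centre of the pusher's handle block, 152.5 mm behind the front face, 24 mm above the underside; 24 mm wide (own x), 55 mm long, 48 mm high.
- shelf: fixed low plywood shelf. Origin: on the table under the middle of its front edge; own y points out of the front. Board 130 mm wide, 150 mm deep (to -y), underside 66 mm above the table, drawer box on it up to 131 mm; 110 mm clear between side walls. Pusher's handle centre starts about 43 mm behind the edge; in the open means 30 mm or more in front of it.
- motor: bystander, leave alone: spare motor, black and silver, 56 x 56 mm, 70 mm high plus a short shaft; stands right of the bed; origin: centre of its underside
- glue: bystander, leave alone: white glue bottle with cap, diameter 56 mm, 130 mm high; stands left of the bed; origin: centre of its underside
- tape: bystander, leave alone: roll of tape lying flat, diameter 90 mm, 24 mm high; origin: centre of its underside
- oil: bystander, leave alone: small amber jar, diameter 50 mm, 90 mm high, right of the shelf; origin: centre of its underside
- wrench: bystander, leave alone: spanner lying left of the middle of the table; origin near its middle, it lies along its own x
- screwdriver: bystander, leave alone: screwdriver lying between the robot and the bed, to the left; origin near its middle, it lies along its own x
- brush: bystander, leave alone: chip brush lying along the far side of the bed; origin near its middle, it lies along its own x
Not all that is in view belongs to the job. Leave any red or turquoise look-alike of the part that bears block_d_mid alone.

How it is judged:
By the outcome, as a careful person would: the job done as asked, in the order asked, and still so for the second after the job is handed in, with the robot touching nothing.
It also fails if it takes over 54 s, if anything falls off the work surface, if the arm or the gripper's body presses on something with over 40 N, if the wrist force passes 120 N, or if a joint passes its speed limit or range.

## Working session

There is one attempt and no reset: what is moved stays moved. The work goes in short steps, Python scripts to look and compute and a shell command to move; the robot and the scene stay as the last step left them, time stands still between calls to the robot, and variables do not carry over. Pictures are saved under pics/ and viewed, about 8 in all and at most 12, crops included, and the job is handed in when it is done.

```bash
mkdir -p pics; python3 - <<'E'
from bench import r,camera
import cv2,numpy as np
s=r.read_state();print({k:np.round(v,3).tolist() for k,v in s.items()},r.tcp_to_grasp)
for n in("top","side"):
    c=camera(n);cv2.imwrite(f"pics/{n}0.png",c["color"]);print(n,[c[k] for k in("fx","fy","cx","cy","eye","orientation")])
E
```

```text
{'time': 0.0, 'joint_positions': [1.149, 0.333, -0.065, 1.461, 0.022, 1.35, -0.089], 'joint_vel': [-0.003, -0.001, -0.003, -0.0, -0.001, -0.001, -0.001], 'joint_torque': [-0.0, -62.326, 0.025, -38.99, -0.061, 0.04, 0.0], 'ee_pos': [0.243, -0.576, 0.222], 'eef_rot': [0.833, -0.553, -0.001, -0.0], 'ft_force': [0.767, -1.19, 0.528], 'torque': [0.01, 0.028, 0.029], 'width': 0.087} -0.0187
top [353.1641400832871, 353.1641400832871, 254.57019720166787, 192.41110345180456, array([ 0.37319568, -0.03681722,  1.22691616]), array([ 0.71105751, -0.6992514 ,  0.04569608, -0.0579358 ])]
side [387.3598992811158, 387.3598992811158, 263.63244577280796, 186.56402005617298, array([-0.00139017,  0.77424808,  0.76948076]), array([-0.26387792,  0.85488392, -0.42314517,  0.14314362])]
```

View pics/top0.png

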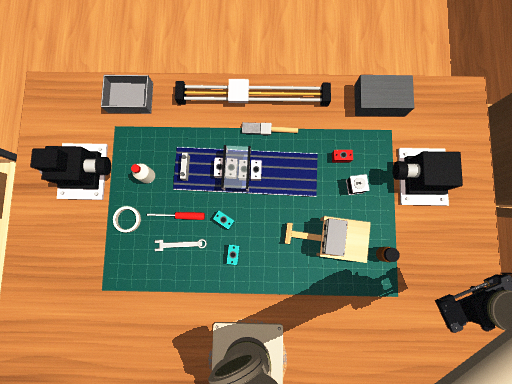

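View pics/side0.png

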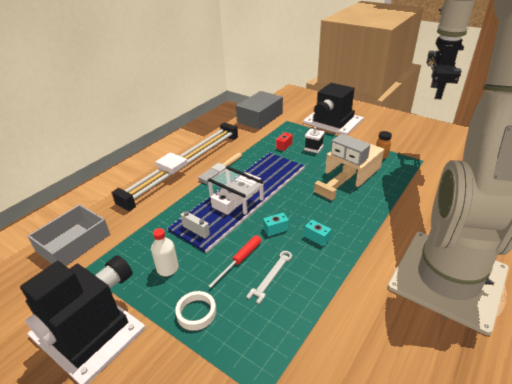

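Top view: bed about (173–317, 148–196), stop near (184,167), blocks at (210–262,168) under or near the guard, pusher head at (289,233) with its neck running to the shelf at (322,237). The side view agrees. Next I'll measure from enlarged crops.

```bash
cat > h.py <<'E'
import numpy as np,cv2
from scipy.spatial.transform import Rotation as R
from bench import r,camera
def px2w(c,uv,z):
    uv=np.atleast_2d(np.asarray(uv,float))
    d=np.c_[(uv[:,0]-c["cx"])/c["fx"],(uv[:,1]-c["cy"])/c["fy"],np.ones(len(uv))]
    d=R.from_quat(c["orientation"]).apply(d)
    return c["eye"]+d*((z-c["eye"][2])/d[:,2])[:,None]
def w2px(c,p):
    q=R.from_quat(c["orientation"]).inv().apply(np.atleast_2d(p)-c["eye"])
    return np.c_[c["fx"]*q[:,0]/q[:,2]+c["cx"],c["fy"]*q[:,1]/q[:,2]+c["cy"]]
def crop(c,x0,y0,w,h,k,name):
    cv2.imwrite(name,cv2.resize(c["color"][y0:y0+h,x0:x0+w],None,fx=k,fy=k,interpolation=cv2.INTER_CUBIC))
def st():
    s=r.read_state();g=R.from_quat(s["eef_rot"])
    print("t",round(s["time"],2),"tcp",np.round(s["ee_pos"],4),"xaxis",np.round(g.apply([1,0,0]),3),"yaxis",np.round(g.apply([0,1,0]),3),"z",np.round(g.apply([0,0,1]),3),"F",np.round(s["ft_force"],1),"w",round(float(s["width"]),4))
    return s
E
python3 - <<'E'
from h import *
c=camera("top")
a=cv2.resize(c["color"][140:205,165:325],None,fx=5,fy=5,interpolation=cv2.INTER_CUBIC)
b=cv2.resize(c["color"][205:270,240:400],None,fx=5,fy=5,interpolation=cv2.INTER_CUBIC)[:275]
cv2.imwrite("pics/c1.png",np.vstack([a,b]))
h=cv2.cvtColor(c["color"],cv2.COLOR_BGR2HSV)
m=((h[...,0]>105)&(h[...,0]<130)&(h[...,1]>120)).astype(np.uint8); m[:140]=0;m[205:]=0;m[:,:165]=0;m[:,325:]=0
m=cv2.morphologyEx(m,cv2.MORPH_CLOSE,np.ones((3,3)))
pts=cv2.findNonZero(m);q=cv2.boxPoints(cv2.minAreaRect(pts));w=px2w(c,q,.012);print("bed",q,w,w.mean(0))
E
```

```text
bed [[172.83484 188.52353]
 [174.781   147.00537]
 [317.51428 153.69598]
 [315.5681  195.21414]] [[ 0.5618316   0.27194774  0.012     ]
 [ 0.71143673  0.27276185  0.012     ]
 [ 0.69391758 -0.23351545  0.012     ]
 [ 0.54600839 -0.22559865  0.012     ]] [0.62829858 0.02139887 0.012     ]
```

View pics/c1.png

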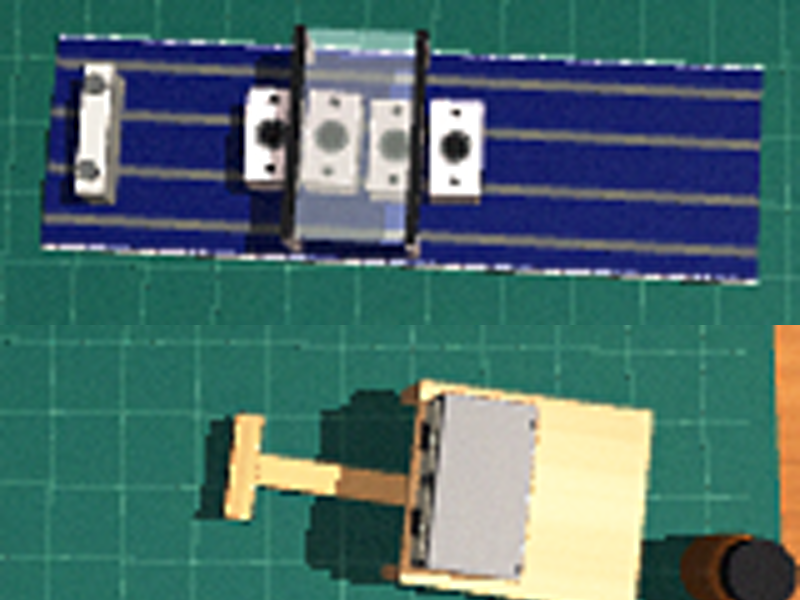

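```bash
python3 - <<'E'
from h import *
c=camera("top")
T=lambda P:[(165+x/5-.4,140+y/5-.4) for x,y in P]
B=lambda P:[(240+x/5-.4,205+(y-325)/5-.4) for x,y in P]
def show(n,P,z):print(n,np.round(px2w(c,P,z)[:,:2],4).tolist())
show("D corners",T([(430,98),(485,100),(482,201),(428,197)]),.052)
show("D hole,C,B,A",T([(456,147),(394,145),(331,135),(270,134)]),.052)
show("stop top corners",T([(85,64),(112,66),(104,192),(75,190)]),.057)
show("guard L top beam ends, R beam ends",T([(300,28),(289,245),(423,32),(411,252)]),.083)
show("head top corners",B([(238,414),(264,416),(251,519),(227,518)]),.036)
show("neck top upper edge/lower edge",B([(262,455),(405,472),(258,482),(405,506)]),.026)
show("shelf front-edge box/board",B([(422,385),(400,578)]),.066)
show("shelf front box top",B([(440,392),(410,572)]),.131)
# edge profile: head along line v
h=cv2.cvtColor(c["color"],cv2.COLOR_BGR2HSV)
m=((h[...,0]>8)&(h[...,0]<28)&(h[...,2]>150)&(h[...,1]>40)).astype(np.uint8)
for v in (222,225,228,237,240,243,246): print(v,[int(u) for u in np.nonzero(m[v,280:325])[0]+280][:14], h[v,283:296,2])
for u in(296,299,302,305,308,312,316):print(u,h[226:246,u,2],h[226:246,u,0])
E
```

```text
D corners [[0.6609, 0.0007], [0.6601, -0.0368], [0.5901, -0.0358], [0.5923, 0.0007]]
D hole,C,B,A [[0.6271, -0.0176], [0.6278, 0.0246], [0.6342, 0.0676], [0.6343, 0.1093]]
stop top corners [[0.6802, 0.2369], [0.6791, 0.2183], [0.5915, 0.2197], [0.5926, 0.2395]]
guard L top beam ends, R beam ends [[0.7001, 0.0877], [0.5531, 0.0905], [0.6985, 0.0053], [0.5497, 0.0102]]
head top corners [[0.4488, -0.1261], [0.4478, -0.1435], [0.3791, -0.1351], [0.3794, -0.1191]]
neck top upper edge/lower edge [[0.422, -0.1432], [0.4123, -0.2394], [0.4039, -0.1405], [0.3896, -0.2392]]
shelf front-edge box/board [[0.4679, -0.2443], [0.3429, -0.2288]]
shelf front box top [[0.4585, -0.2437], [0.3483, -0.2241]]
222 [324] [111 116 107 112 111  90 115 117 117 116 125 116 116]
225 [287, 288, 289, 290, 291, 323] [ 50  54  48  48 255 250 244 250 255 124 124 114 108]
228 [287, 288, 289, 290, 291, 323] [ 55  55  49  77 255 249 245 253 255 113 126 110 112]
237 [286, 287, 288, 289, 290, 295, 296, 297, 298, 299, 300, 301, 302, 303] [ 62  47  95 255 249 248 255 255 121  51 103 125 191]
240 [285, 286, 287, 288, 289, 290
[... 561 characters left out ...]
 254 255 183 110 116  55  56  54
  56  58] [83 84 85 85 84 81 21 23 22 23 23 23 16 87 85 87 87 84 86 87]
305 [ 52  49  48  53  49  45  96 255 255 253 254 255 255  43  51  53  59  53
  57  51] [87 85 87 85 90 90 19 25 23 23 23 24 24 87 88 87 86 86 86 86]
308 [ 65  61  62  60  60  60  55 138 174 175 152 156 161  83  54  60  64  59
  61  56] [82 83 84 85 84 84 86 17 15 15 14 15 14 19 86 86 85 89 87 87]
312 [ 52  51  48  55  54  54  51  54 172 162 156 160 160 164  46  53  54  52
  57  50] [86 87 88 85 85 88 87 80 15 15 15 15 15 15 85 88 84 87 85 89]
316 [ 52  53  55  54  55  51  50  53  98 163 158 161 160 158 104  45  51  49
  53  55] [86 87 87 86 84 89 87 88 20 15 14 15 13 14 16 88 85 85 86 86]
```

```bash
cat >> h.py <<'E'
def plan(vias):
    """vias: (x,y,z of TCP, yaw of tool x); prints the shift (m) and turn/2 in tool axes for one call each"""
    s=st();p=s["ee_pos"];g=R.from_quat(s["eef_rot"])
    for x,y,z,a in vias:
        t=R.from_matrix(np.array([[np.cos(a),np.sin(a),0],[np.sin(a),-np.cos(a),0],[0,0,-1]]))
        print("  shift",np.round(g.inv().apply(np.array([x,y,z])-p),4),"turn/2",np.round((g.inv()*t).as_rotvec()/2,4))
        p=np.array([x,y,z]);g=t
E
python3 - <<'E'
from h import *
# neck mid-line and turquoise, stop face
c=camera("top")
for u,v in((296,234.33),(316,237.0)):print(px2w(c,[(u,v)],.024))
nk=np.array([.4098,-.1637]);a=-.123
plan([(.30,-.44,.2,-.75),(.36,-.30,.17,-.35),(*nk,.10,a),(*nk,-.0057,a)])
h=cv2.cvtColor(c["color"],cv2.COLOR_BGR2HSV)
m=((h[...,0]>80)&(h[...,0]<98)&(h[...,1]>150)&(h[...,2]>140)).astype(np.uint8)
for k in cv2.findContours(m,0,2)[0]:
    if cv2.contourArea(k)>40:print("turq",np.round(px2w(c,k[:,0],.03).min(0),3),np.round(px2w(c,k[:,0],.03).max(0),3))
E
```

```text
[[ 0.40982697 -0.15684782  0.024     ]]
[[ 0.40205903 -0.22415044  0.024     ]]
t 0.25 tcp [ 0.2427 -0.5758  0.2222] xaxis [ 0.388 -0.922 -0.001] yaxis [-0.922 -0.388  0.   ] z [-0.     0.001 -1.   ] F [-0.  -0.3 -0.2] w 0.0872
  shift [-0.1029 -0.1056  0.0223] turn/2 [-1.00e-04  3.00e-04 -2.11e-01]
  shift [-0.0515 -0.1433  0.03  ] turn/2 [ 0.   0.  -0.2]
  shift [ 0.     -0.1451  0.07  ] turn/2 [ 0.      0.     -0.1135]
  shift [0.     0.     0.1057] turn/2 [0. 0. 0.]
turq [0.308 0.035 0.03 ] [0.371 0.074 0.03 ]
turq [0.427 0.054 0.03 ] [0.484 0.125 0.03 ]
```

```bash

python3 -m crank '[{"x":-0.02,"y":-0.021,"z":0.004,"az":-0.042,"claw":-1},{"x":-0.041,"y":-0.042,"z":0.009,"az":-0.084,"claw":-1},{"x":-0.062,"y":-0.063,"z":0.013,"az":-0.127,"claw":-1},{"x":-0.082,"y":-0.084,"z":0.018,"az":-0.169,"claw":-1},{"x":-0.103,"y":-0.106,"z":0.022,"az":-0.211,"claw":-1}]' 60 | tail -3
python3 -m crank '[{"x":-0.01,"y":-0.029,"z":0.006,"az":-0.04,"claw":-1},{"x":-0.021,"y":-0.057,"z":0.012,"az":-0.08,"claw":-1},{"x":-0.031,"y":-0.086,"z":0.018,"az":-0.12,"claw":-1},{"x":-0.041,"y":-0.115,"z":0.024,"az":-0.16,"claw":-1},{"x":-0.0515,"y":-0.143,"z":0.03,"az":-0.2,"claw":-1}]' >/dev/null
python3 -m crank '[{"y":-0.035,"z":0.014,"az":-0.03,"claw":-1},{"y":-0.07,"z":0.028,"az":-0.06,"claw":-1},{"y":-0.105,"z":0.042,"az":-0.09,"claw":-1},{"y":-0.13,"z":0.056,"az":-0.115,"claw":-1},{"y":-0.145,"z":0.07,"az":-0.115,"claw":-1}]' >/dev/null
python3 - <<'E'
from h import *
plan([(.4095,-.1637,.05,-.12),(.4095,-.1637,.003,-.12)])
E
```

```text
t 0.25 tcp [ 0.2427 -0.5758  0.2222] xaxis [ 0.388 -0.922 -0.001] yaxis [-0.922 -0.388  0.   ] z [-0.     0.001 -1.   ] F [-0.  -0.3 -0.2] w 0.0872
  shift [-0.3149 -0.3138  0.1724] turn/2 [-2.00e-04  3.00e-04 -5.26e-01]
  shift [0.    0.    0.047] turn/2 [0. 0. 0.]schema error: expected keys x, y, z, ax, ay, az, claw
schema error: expected keys x, y, z, ax, ay, az, claw
schema error: expected keys x, y, z, ax, ay, az, claw
```

```bash

python3 -m crank '[{"x":-0.02,"y":-0.021,"z":0.004,"ax":0,"ay":0,"az":-0.042,"claw":-1},{"x":-0.041,"y":-0.042,"z":0.009,"ax":0,"ay":0,"az":-0.084,"claw":-1},{"x":-0.062,"y":-0.063,"z":0.013,"ax":0,"ay":0,"az":-0.127,"claw":-1},{"x":-0.082,"y":-0.084,"z":0.018,"ax":0,"ay":0,"az":-0.169,"claw":-1},{"x":-0.103,"y":-0.106,"z":0.022,"ax":0,"ay":0,"az":-0.211,"claw":-1}]' 60
python3 -m crank '[{"x":-0.01,"y":-0.029,"z":0.006,"ax":0,"ay":0,"az":-0.04,"claw":-1},{"x":-0.021,"y":-0.057,"z":0.012,"ax":0,"ay":0,"az":-0.08,"claw":-1},{"x":-0.031,"y":-0.086,"z":0.018,"ax":0,"ay":0,"az":-0.12,"claw":-1},{"x":-0.041,"y":-0.115,"z":0.024,"ax":0,"ay":0,"az":-0.16,"claw":-1},{"x":-0.0515,"y":-0.143,"z":0.03,"ax":0,"ay":0,"az":-0.2,"claw":-1}]' >/dev/null
python3 -m crank '[{"x":0,"y":-0.035,"z":0.014,"ax":0,"ay":0,"az":-0.03,"claw":-1},{"x":0,"y":-0.07,"z":0.028,"ax":0,"ay":0,"az":-0.06,"claw":-1},{"x":0,"y":-0.105,"z":0.042,"ax":0,"ay":0,"az":-0.09,"claw":-1},{"x":0,"y":-0.13,"z":0.056,"ax":0,"ay":0,"az":-0.115,"claw":-1},{"x":0,"y":-0.145,"z":0.07,"ax":0,"ay":0,"az":-0.115,"claw":-1}]' >/dev/null
python3 - <<'E'
from h import *
plan([(.4095,-.1637,.05,-.12),(.4095,-.1637,.003,-.12)])
E
```

```text
time: 0.67
ee_pos: [0.3005, -0.4386, 0.2002]
eef_rot: [0.931, -0.364, -0.0, 0.0]
ft_force: [-0.1, -0.4, -0.3]
width: 0.087
t 1.5 tcp [ 0.4108 -0.1609  0.1002] xaxis [ 0.994 -0.113  0.001] yaxis [-0.113 -0.994 -0.   ] z [ 0.001 -0.    -1.   ] F [ 0.6 -0.3 -1.4] w 0.0866
  shift [-0.0011  0.0029  0.0502] turn/2 [-0.     -0.0004  0.0033]
  shift [0.    0.    0.047] turn/2 [0. 0. 0.]
```

```bash

python3 -m crank '[{"x":-0.001,"y":0.003,"z":0.025,"ax":0,"ay":0,"az":0.003,"claw":-1},{"x":-0.001,"y":0.003,"z":0.05,"ax":0,"ay":0,"az":0.003,"claw":-1},{"x":-0.001,"y":0.003,"z":0.075,"ax":0,"ay":0,"az":0.003,"claw":-1},{"x":-0.001,"y":0.003,"z":0.09,"ax":0,"ay":0,"az":0.003,"claw":-1},{"x":-0.001,"y":0.003,"z":0.097,"ax":0,"ay":0,"az":0.003,"claw":-1}]' 40
python3 -m crank '[{"x":0,"y":0,"z":0,"ax":0,"ay":0,"az":0,"claw":1},{"x":0,"y":0,"z":0,"ax":0,"ay":0,"az":0,"claw":1},{"x":0,"y":0,"z":0,"ax":0,"ay":0,"az":0,"claw":1},{"x":0,"y":0,"z":0,"ax":0,"ay":0,"az":0,"claw":1},{"x":0,"y":0,"z":0,"ax":0,"ay":0,"az":0,"claw":1}]' 40
python3 -m crank '[{"x":0,"y":0,"z":0,"ax":0,"ay":0,"az":0,"claw":1},{"x":0,"y":0,"z":0,"ax":0,"ay":0,"az":0,"claw":1},{"x":0,"y":0,"z":0,"ax":0,"ay":0,"az":0,"claw":1},{"x":0,"y":0,"z":0,"ax":0,"ay":0,"az":0,"claw":1},{"x":0,"y":0,"z":0,"ax":0,"ay":0,"az":0,"claw":1}]' 40
python3 - <<'E'
from h import *
st();c=camera("side");crop(c,290,100,160,120,5,"pics/s1.png")
E
```

```text
time: 1.92
ee_pos: [0.4073, -0.1662, 0.0016]
eef_rot: [0.998, -0.063, -0.001, -0.001]
ft_force: [0.3, 0.5, 0.6]
width: 0.0871
time: 2.33
ee_pos: [0.4092, -0.1672, 0.0045]
eef_rot: [0.998, -0.063, 0.001, 0.0]
ft_force: [0.4, 0.5, 0.2]
width: 0.0616
time: 2.75
ee_pos: [0.4086, -0.1668, 0.0036]
eef_rot: [0.998, -0.063, 0.0, 0.0]
ft_force: [-0.2, 0.2, 0.6]
width: 0.0283
t 2.75 tcp [ 0.4086 -0.1668  0.0036] xaxis [ 0.992 -0.126  0.   ] yaxis [-0.126 -0.992  0.   ] z [ 0. -0. -1.] F [-0.2  0.2  0.6] w 0.0283
```

View pics/s1.png

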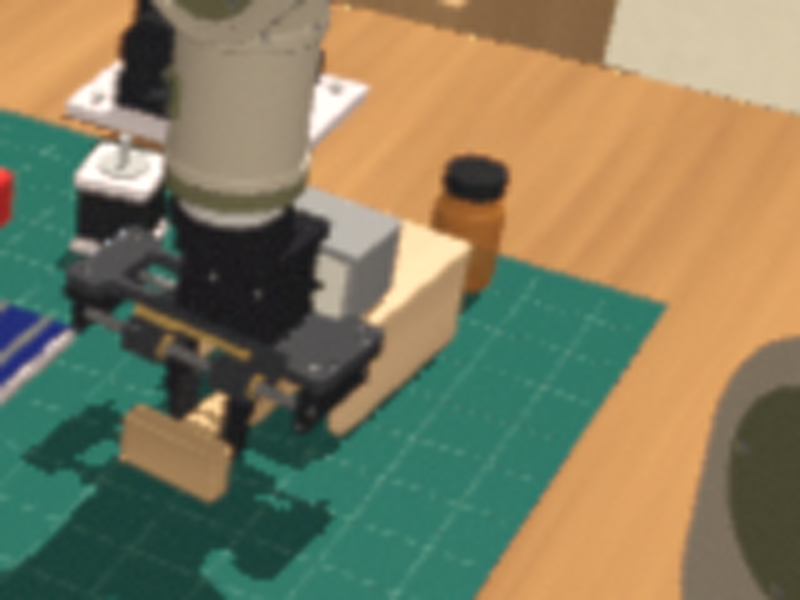

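The crop shows the jaws straddling the neck behind the head, with the wide body across the pusher. I'll finish closing, then draw it out.

```bash

python3 -m crank '[{"x":0,"y":0,"z":0,"ax":0,"ay":0,"az":0,"claw":1},{"x":0,"y":0,"z":0,"ax":0,"ay":0,"az":0,"claw":1},{"x":0,"y":0,"z":0,"ax":0,"ay":0,"az":0,"claw":1},{"x":0,"y":0,"z":-0.001,"ax":0,"ay":0,"az":0,"claw":1},{"x":0,"y":0,"z":-0.001,"ax":0,"ay":0,"az":0,"claw":1}]' 40
python3 -m crank '[{"x":0,"y":-0.006,"z":0,"ax":0,"ay":0,"az":0,"claw":1},{"x":0,"y":-0.017,"z":0,"ax":0,"ay":0,"az":0,"claw":1},{"x":0,"y":-0.030,"z":0,"ax":0,"ay":0,"az":0,"claw":1},{"x":0,"y":-0.043,"z":0,"ax":0,"ay":0,"az":0,"claw":1},{"x":0,"y":-0.05,"z":0,"ax":0,"ay":0,"az":0,"claw":1}]'
python3 -m crank '[{"x":0,"y":-0.008,"z":0,"ax":0,"ay":0,"az":0,"claw":1},{"x":0,"y":-0.02,"z":0,"ax":0,"ay":0,"az":0,"claw":1},{"x":0,"y":-0.034,"z":0,"ax":0,"ay":0,"az":0,"claw":1},{"x":0,"y":-0.046,"z":0,"ax":0,"ay":0,"az":0,"claw":1},{"x":0,"y":-0.052,"z":0,"ax":0,"ay":0,"az":0,"claw":1}]'
python3 -m crank '[{"x":0,"y":0,"z":0,"ax":0,"ay":0,"az":0,"claw":1},{"x":0,"y":0,"z":0.001,"ax":0,"ay":0,"az":0,"claw":1},{"x":0,"y":0,"z":0.001,"ax":0,"ay":0,"az":0,"claw":-1},{"x":0,"y":0,"z":0.001,"ax":0,"ay":0,"az":0,"claw":-1},{"x":0,"y":0,"z":0.001,"ax":0,"ay":0,"az":0,"claw":-1}]'
python3 -m crank '[{"x":0,"y":0,"z":0,"ax":0,"ay":0,"az":0,"claw":-1},{"x":0,"y":0,"z":0,"ax":0,"ay":0,"az":0,"claw":-1},{"x":0,"y":0,"z":0,"ax":0,"ay":0,"az":0,"claw":-1},{"x":0,"y":0,"z":0,"ax":0,"ay":0,"az":0,"claw":-1},{"x":0,"y":0,"z":0,"ax":0,"ay":0,"az":0,"claw":-1}]'
python3 -m crank '[{"x":0,"y":0,"z":-0.01,"ax":0,"ay":0,"az":0,"claw":-1},{"x":0,"y":0,"z":-0.035,"ax":0,"ay":0,"az":0,"claw":-1},{"x":0,"y":0,"z":-0.065,"ax":0,"ay":0,"az":0,"claw":-1},{"x":0,"y":0.01,"z":-0.08,"ax":0,"ay":0,"az":0,"claw":-1},{"x":0,"y":0.02,"z":-0.08,"ax":0,"ay":0,"az":0,"claw":-1}]'
python3 - <<'E'
from h import *
st();c=camera("top");crop(c,200,180,160,110,5,"pics/t2.png")
E
```

```text
time: 3.22
ee_pos: [0.4084, -0.1667, 0.0045]
eef_rot: [0.998, -0.063, -0.0, -0.0]
ft_force: [-0.6, 0.3, -2.4]
width: 0.0196
time: 3.63
ee_pos: [0.415, -0.1148, 0.0045]
eef_rot: [0.998, -0.062, -0.0, -0.0]
ft_force: [-0.4, 0.5, -1.6]
width: 0.0197
time: 4.05
ee_pos: [0.4215, -0.064, 0.0046]
eef_rot: [0.998, -0.062, 0.0, -0.0]
ft_force: [0.6, -0.2, -2.0]
width: 0.0202
time: 4.47
ee_pos: [0.4214, -0.0663, 0.0036]
eef_rot: [0.998, -0.063, 0.0, 0.0]
ft_force: [-0.1, -0.3, 1.6]
width: 0.032
time: 4.88
ee_pos: [0.4214, -0.0657, 0.0036]
eef_rot: [0.998, -0.063, 0.0, 0.0]
ft_force: [-0.0, 0.1, -0.7]
width: 0.0651
time: 5.3
ee_pos: [0.4212, -0.0857, 0.0875]
eef_rot: [0.998, -0.062, 0.003, 0.001]
ft_force: [-0.3, 0.0, 0.7]
width: 0.0863
t 5.3 tcp [ 0.4212 -0.0857  0.0875] xaxis [ 0.992 -0.124  0.006] yaxis [-0.124 -0.992  0.001] z [ 0.006 -0.002 -1.   ] F [-0.3  0.   0.7] w 0.0863
```

View pics/t2.png

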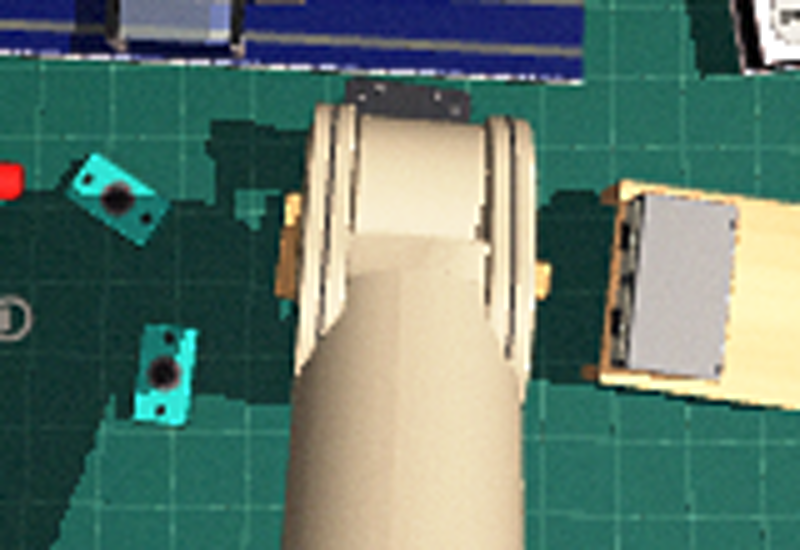

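The pusher is out flat: head front at about (290,250), tail at (548,280), and the shelf edge at about x=612, so the handle is in the open. Next, the handle.

```bash

python3 - <<'E'
from h import *
c=camera("top")
print("tail",px2w(c,[(200+551/5-.4,180+(262+300)/10-.4)],.045),"shelf edge",px2w(c,[(200+618/5-.4,180+182/5-.4),(200+600/5-.4,180+382/5-.4)],.066))
plan([(.4095,-.164,.0875,-.122),(.4095,-.164,.008,-.122)])
E
```

```text
tail [[ 0.4051433 -0.2004147  0.045    ]] shelf edge [[ 0.46985096 -0.24167427  0.066     ]
 [ 0.34037914 -0.22874337  0.066     ]]
t 5.4 tcp [ 0.4189 -0.0871  0.0842] xaxis [ 0.992 -0.128  0.001] yaxis [-0.128 -0.992  0.001] z [ 0.001 -0.001 -1.   ] F [-1.   0.4  0.1] w 0.0872
  shift [ 0.0005  0.0775 -0.0032] turn/2 [ 0.0005 -0.0007 -0.0031]
  shift [0.     0.     0.0795] turn/2 [0. 0. 0.]
```

```bash

python3 -m crank '[{"x":0,"y":0.02,"z":0,"ax":0,"ay":0,"az":0,"claw":-1},{"x":0,"y":0.045,"z":0,"ax":0,"ay":0,"az":0,"claw":-1},{"x":0,"y":0.068,"z":0,"ax":0,"ay":0,"az":-0.002,"claw":-1},{"x":0,"y":0.077,"z":0.01,"ax":0,"ay":0,"az":-0.002,"claw":-1},{"x":0,"y":0.077,"z":0.03,"ax":0,"ay":0,"az":-0.002,"claw":-1}]' 60
python3 -m crank '[{"x":0,"y":0,"z":0.025,"ax":0,"ay":0,"az":0,"claw":-1},{"x":0,"y":0,"z":0.04,"ax":0,"ay":0,"az":0,"claw":-1},{"x":0,"y":0,"z":0.046,"ax":0,"ay":0,"az":0,"claw":-1},{"x":0,"y":0,"z":0.046,"ax":0,"ay":0,"az":0,"claw":1},{"x":0,"y":0,"z":0.046,"ax":0,"ay":0,"az":0,"claw":1}]' 
python3 -m crank '[{"x":0,"y":0,"z":0,"ax":0,"ay":0,"az":0,"claw":1},{"x":0,"y":0,"z":0,"ax":0,"ay":0,"az":0,"claw":1},{"x":0,"y":0,"z":0,"ax":0,"ay":0,"az":0,"claw":1},{"x":0,"y":0,"z":0,"ax":0,"ay":0,"az":0,"claw":1},{"x":0,"y":0,"z":0,"ax":0,"ay":0,"az":0,"claw":1}]'
python3 -m crank '[{"x":0,"y":0,"z":0,"ax":0,"ay":0,"az":0,"claw":1},{"x":0,"y":0,"z":0,"ax":0,"ay":0,"az":0,"claw":1},{"x":0,"y":0,"z":0,"ax":0,"ay":0,"az":0,"claw":1},{"x":0,"y":0,"z":0,"ax":0,"ay":0,"az":0,"claw":1},{"x":0,"y":0,"z":0,"ax":0,"ay":0,"az":0,"claw":1}]'
python3 - <<'E'
from h import *
st()
E
```

```text
time: 5.82
ee_pos: [0.4096, -0.164, 0.0536]
eef_rot: [0.998, -0.063, 0.001, 0.001]
ft_force: [0.1, 0.1, 0.7]
width: 0.087
time: 6.23
ee_pos: [0.4091, -0.1612, 0.0074]
eef_rot: [0.998, -0.061, -0.0, -0.0]
ft_force: [-0.8, 1.0, 0.9]
width: 0.0803
time: 6.65
ee_pos: [0.4094, -0.162, 0.0079]
eef_rot: [0.998, -0.061, 0.0, 0.0]
ft_force: [-0.1, 0.2, -1.0]
width: 0.0482
time: 7.07
ee_pos: [0.4092, -0.1618, 0.0076]
eef_rot: [0.998, -0.061, 0.0, 0.0]
ft_force: [0.1, 0.1, 1.0]
width: 0.0236
t 7.07 tcp [ 0.4092 -0.1618  0.0076] xaxis [ 0.993 -0.122  0.   ] yaxis [-0.122 -0.993  0.   ] z [ 0. -0. -1.] F [0.1 0.1 1. ] w 0.0236
```

```bash

python3 -m crank '[{"x":0,"y":0,"z":-0.004,"ax":0,"ay":0,"az":0,"claw":1},{"x":0,"y":0,"z":-0.016,"ax":0,"ay":0,"az":0,"claw":1},{"x":0,"y":0,"z":-0.034,"ax":0,"ay":0,"az":0,"claw":1},{"x":0,"y":0,"z":-0.052,"ax":0,"ay":0,"az":0,"claw":1},{"x":0,"y":0,"z":-0.06,"ax":0,"ay":0,"az":0,"claw":1}]' 60
python3 - <<'E'
from h import *
plan([(.515,-.183,.068,-.08),(.621,-.2,.068,-.033),(.621,-.2,.021,-.033)])
c=camera("side");crop(c,250,110,160,110,5,"pics/s3.png")
E
```

```text
time: 7.48
ee_pos: [0.41, -0.162, 0.0695]
eef_rot: [0.998, -0.061, 0.001, 0.0]
ft_force: [0.2, -0.8, -2.9]
width: 0.0236
t 7.48 tcp [ 0.41   -0.162   0.0695] xaxis [ 0.993 -0.122  0.002] yaxis [-0.122 -0.993  0.001] z [ 0.002 -0.001 -1.   ] F [ 0.2 -0.8 -2.9] w 0.0236
  shift [0.1068 0.008  0.0017] turn/2 [ 0.0004 -0.001  -0.0209]
  shift [0.107  0.0085 0.    ] turn/2 [ 0.      0.     -0.0235]
  shift [0.    0.    0.047] turn/2 [0. 0. 0.]
```

View pics/s3.png

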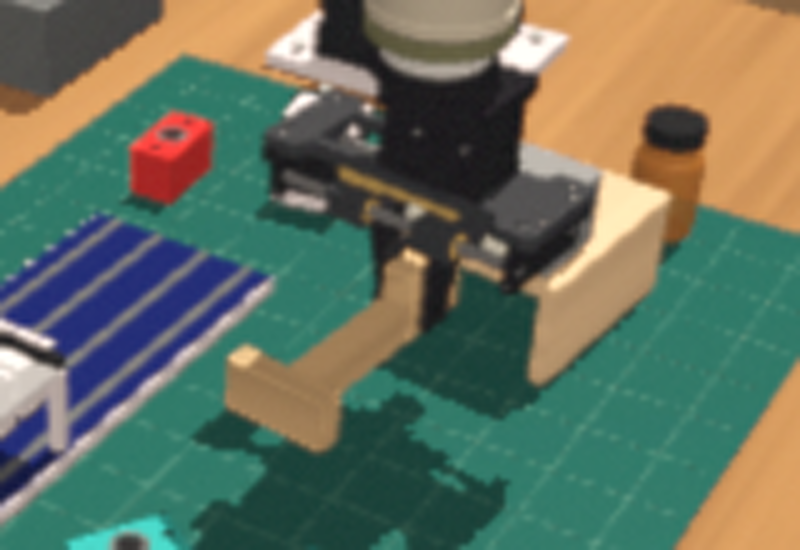

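It's held by the handle and level, head at about (285,395) in the crop. Now I'll carry it over the bed and set it down behind the row.

```bash

python3 -m crank '[{"x":0.015,"y":0.001,"z":0,"ax":0,"ay":0,"az":-0.004,"claw":1},{"x":0.038,"y":0.003,"z":0,"ax":0,"ay":0,"az":-0.008,"claw":1},{"x":0.061,"y":0.005,"z":0,"ax":0,"ay":0,"az":-0.012,"claw":1},{"x":0.084,"y":0.007,"z":0,"ax":0,"ay":0,"az":-0.016,"claw":1},{"x":0.107,"y":0.008,"z":0,"ax":0,"ay":0,"az":-0.021,"claw":1}]' 60
python3 -m crank '[{"x":0.023,"y":0.002,"z":0,"ax":0,"ay":0,"az":-0.005,"claw":1},{"x":0.046,"y":0.004,"z":0,"ax":0,"ay":0,"az":-0.01,"claw":1},{"x":0.069,"y":0.006,"z":0,"ax":0,"ay":0,"az":-0.015,"claw":1},{"x":0.092,"y":0.008,"z":0,"ax":0,"ay":0,"az":-0.02,"claw":1},{"x":0.107,"y":0.0085,"z":0,"ax":0,"ay":0,"az":-0.0235,"claw":1}]' 
python3 -m crank '[{"x":0,"y":0,"z":0,"ax":0,"ay":0,"az":0,"claw":1},{"x":0,"y":0,"z":0.01,"ax":0,"ay":0,"az":0,"claw":1},{"x":0,"y":0,"z":0.02,"ax":0,"ay":0,"az":0,"claw":1},{"x":0,"y":0,"z":0.028,"ax":0,"ay":0,"az":0,"claw":1},{"x":0,"y":0,"z":0.034,"ax":0,"ay":0,"az":0,"claw":1}]' 
python3 - <<'E'
from h import *
plan([(.6211,-.2,.0205,-.033)])
c=camera("top");crop(c,165,135,160,110,5,"pics/t4.png")
E
```

```text
time: 7.95
ee_pos: [0.5149, -0.1832, 0.0665]
eef_rot: [0.999, -0.04, -0.001, 0.0]
ft_force: [-0.5, -0.6, -1.0]
width: 0.0237
time: 8.37
ee_pos: [0.6216, -0.2001, 0.066]
eef_rot: [1.0, -0.016, -0.0, -0.0]
ft_force: [-0.4, 0.3, -2.2]
width: 0.0238
time: 8.78
ee_pos: [0.6188, -0.1998, 0.0315]
eef_rot: [1.0, -0.017, -0.001, -0.0]
ft_force: [-0.0, 0.1, -1.9]
width: 0.0236
t 8.78 tcp [ 0.6188 -0.1998  0.0315] xaxis [ 0.999 -0.033 -0.002] yaxis [-0.033 -0.999 -0.   ] z [-0.002  0.    -1.   ] F [-0.   0.1 -1.9] w 0.0236
  shift [0.0023 0.0001 0.011 ] turn/2 [-0.0001  0.0012 -0.0001]
```

View pics/t4.png

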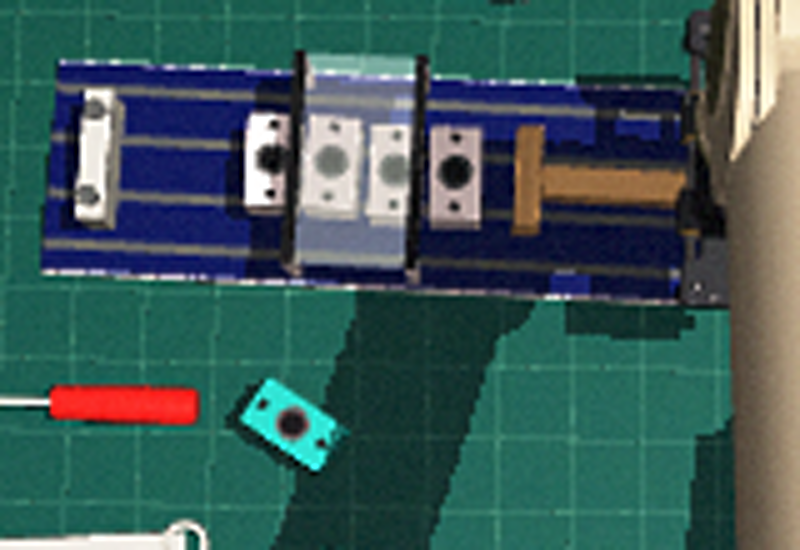

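The pusher is straight behind D with a gap of about 30 px (roughly 20 mm), head at (528,180), D centre (455,172). Before pushing, I'll measure each block's lateral offset.

```bash
cat > meas.py <<'E'
from h import *
def meas(c):
    # columns as given; edge of the block tops (bright vs dark blue bed) by red channel half-level
    im=c["color"].astype(float)
    o=np.array([.6283,.0214]);ay=np.array([.033,.9995]);ax=np.array([.9995,-.033])
    for u in range(208,270,2):
        col=im[150:200,u,2]; hi=np.nonzero(col>75)[0]
        runs=np.split(hi,np.nonzero(np.diff(hi)>3)[0]+1); g=max(runs,key=len) if len(hi) else []
        if len(g)<12: continue
        a,b=150+g[0]-.5,150+g[-1]+.5
        w=px2w(c,[(u,a),(u,b)],.052)[:,:2]-o
        print(u,"x",np.round(1000*w@ax,1),"mid",round(500*(w@ax).sum(),1),"y",np.round(1000*(w@ay).mean(),0))
E
python3 - <<'E'
from meas import *
c=camera("top");meas(c)
o=np.array([.6283,.0214]);ay=np.array([.033,.9995]);ax=np.array([.9995,-.033])
h=cv2.cvtColor(c["color"],cv2.COLOR_BGR2HSV)
b=((h[...,0]>105)&(h[...,0]<130)&(h[...,1]>100)).astype(np.uint8)
for u in(178,190,200,210,250,275,290):
    n=np.nonzero(b[140:205,u])[0]+140;w=px2w(c,[(u,n[0]-.5),(u,n[-1]+.5)],.012)[:,:2]-o;print("bed",u,np.round(1000*w@ax,1))
P=lambda x,y:(165+x/5-.4,135+y/5-.4)
for n,q,z in(("head",[(517,124),(545,127),(541,234),(513,232)],.0515),("neck",[(545,167),(685,175),(545,200),(685,207)],.0415),("stop",[(84,88),(114,90),(105,215),(75,212)],.057)):
    w=px2w(c,[P(*t) for t in q],z)[:,:2]-o;print(n,np.round(1000*w@ax,1),np.round(1000*w@ay,1))
E
```

```text
214 x [ 29.9 -32.6] mid -1.4 y 103.0
216 x [ 37.2 -35.7] mid 0.7 y 97.0
224 x [-17.2 -82.3] mid -49.8 y 66.0
226 x [ 63.4 -68.4] mid -2.5 y 62.0
228 x [ 63.7 -68.1] mid -2.2 y 56.0
230 x [ 64.  -67.7] mid -1.8 y 49.0
232 x [ 64.4 -67.4] mid -1.5 y 42.0
234 x [ 64.7 -67.1] mid -1.2 y 35.0
236 x [ 65.  -66.7] mid -0.9 y 28.0
238 x [ 65.3 -66.4] mid -0.6 y 22.0
240 x [ 65.6 -66.1] mid -0.2 y 15.0
242 x [ 65.9 -69.2] mid -1.6 y 8.0
244 x [ 66.3 -68.9] mid -1.3 y 1.0
246 x [ 66.6 -30.9] mid 17.9 y -5.0
252 x [ 32.5 -40.2] mid -3.9 y -26.0
260 x [ 33.8 -38.9] mid -2.6 y -53.0
268 x [ 31.6 -41. ] mid -4.7 y -81.0
bed 178 [ 73.5 -73.7]
bed 190 [ 75.5 -71.7]
bed 200 [ 73.5 -73.5]
bed 210 [ 75.2 -71.8]
bed 250 [ 63.6 -72.1]
bed 275 [ 75.  -74.9]
bed 290 [ 73.8 -72.4]
head [ 35.5  34.3 -39.8 -39.4] [-78.9 -98.  -98.5 -79.6]
neck [  8.7   7.7 -14.3 -14.6] [ -99.5 -195.3 -100.5 -196. ]
stop [ 45.5  45.  -41.9 -40.8] [217.9 197.2 196.5 217. ]
```

```bash

python3 -m crank '[{"x":0.001,"y":0,"z":0.003,"ax":0,"ay":0,"az":0,"claw":1},{"x":0.0015,"y":0,"z":0.006,"ax":0,"ay":0,"az":0,"claw":1},{"x":0.0015,"y":0,"z":0.009,"ax":0,"ay":0,"az":0,"claw":1},{"x":0.0015,"y":0,"z":0.012,"ax":0,"ay":0,"az":0,"claw":1},{"x":0.0015,"y":0,"z":0.012,"ax":0,"ay":0,"az":0,"claw":1}]' 60
python3 -m crank '[{"x":0,"y":-0.003,"z":0,"ax":0,"ay":0,"az":0,"claw":1},{"x":0,"y":-0.008,"z":0,"ax":0,"ay":0,"az":0,"claw":1},{"x":0,"y":-0.013,"z":0,"ax":0,"ay":0,"az":0,"claw":1},{"x":0,"y":-0.016,"z":0,"ax":0,"ay":0,"az":0,"claw":1},{"x":0,"y":-0.018,"z":0,"ax":0,"ay":0,"az":0,"claw":1}]'
python3 - <<'E'
from h import *
plan([(.6283+.033*(-.18-.0214),-.18,.0195,-.033)])
E
```

```text
time: 9.3
ee_pos: [0.6216, -0.1998, 0.0209]
eef_rot: [1.0, -0.016, -0.0, -0.0]
ft_force: [0.0, 0.5, -1.4]
width: 0.0238
time: 9.72
ee_pos: [0.6227, -0.1808, 0.0218]
eef_rot: [1.0, -0.016, 0.0, -0.0]
ft_force: [0.0, -0.1, -1.6]
width: 0.0235
t 9.72 tcp [ 0.6227 -0.1808  0.0218] xaxis [ 0.999 -0.032  0.   ] yaxis [-0.032 -0.999 -0.   ] z [ 0.  0. -1.] F [ 0.  -0.1 -1.6] w 0.0235
  shift [-0.0011 -0.0007  0.0023] turn/2 [-0.0001 -0.0002  0.0005]
```

```bash

python3 -m crank '[{"x":0,"y":0,"z":0.001,"ax":0,"ay":0,"az":0,"claw":1},{"x":-0.001,"y":0,"z":0.002,"ax":0,"ay":0,"az":0,"claw":1},{"x":-0.001,"y":0,"z":0.002,"ax":0,"ay":0,"az":0,"claw":1},{"x":-0.001,"y":0,"z":0.002,"ax":0,"ay":0,"az":0,"claw":1},{"x":-0.001,"y":0,"z":0.002,"ax":0,"ay":0,"az":0,"claw":1}]' 60
python3 -m crank '[{"x":0,"y":-0.003,"z":0,"ax":0,"ay":0,"az":0,"claw":1},{"x":0,"y":-0.008,"z":0,"ax":0,"ay":0,"az":0,"claw":1},{"x":0,"y":-0.013,"z":0,"ax":0,"ay":0,"az":0,"claw":1},{"x":0,"y":-0.018,"z":0,"ax":0,"ay":0,"az":0,"claw":1},{"x":0,"y":-0.022,"z":0,"ax":0,"ay":0,"az":0,"claw":1}]'
python3 -m crank '[{"x":0,"y":-0.005,"z":0,"ax":0,"ay":0,"az":0,"claw":1},{"x":0,"y":-0.01,"z":0,"ax":0,"ay":0,"az":0,"claw":1},{"x":0,"y":-0.015,"z":0,"ax":0,"ay":0,"az":0,"claw":1},{"x":0,"y":-0.02,"z":0,"ax":0,"ay":0,"az":0,"claw":1},{"x":0,"y":-0.025,"z":0,"ax":0,"ay":0,"az":0,"claw":1}]'
python3 - <<'E'
from h import *
plan([(.6283+.033*(-.13-.0214),-.13,.0195,-.033)])
E
```

```text
time: 10.13
ee_pos: [0.6216, -0.182, 0.0197]
eef_rot: [1.0, -0.017, 0.0, 0.0]
ft_force: [0.4, 0.8, 0.3]
width: 0.0237
time: 10.55
ee_pos: [0.6223, -0.1601, 0.0197]
eef_rot: [1.0, -0.017, 0.0, 0.001]
ft_force: [-0.5, -6.1, 0.8]
width: 0.0235
time: 10.97
ee_pos: [0.623, -0.136, 0.0197]
eef_rot: [1.0, -0.017, 0.0, 0.001]
ft_force: [0.3, -7.7, 0.2]
width: 0.0236
t 10.97 tcp [ 0.623  -0.136   0.0197] xaxis [ 0.999 -0.034  0.   ] yaxis [-0.034 -0.999  0.002] z [ 0.    -0.002 -1.   ] F [ 0.3 -7.7  0.2] w 0.0236
  shift [ 0.0001 -0.006   0.0002] turn/2 [ 0.001  -0.0001 -0.0005]
```

```bash

python3 -m crank '[{"x":0,"y":-0.005,"z":0,"ax":0,"ay":0,"az":0,"claw":1},{"x":0,"y":-0.01,"z":0,"ax":0,"ay":0,"az":0,"claw":1},{"x":0,"y":-0.015,"z":0,"ax":0,"ay":0,"az":0,"claw":1},{"x":0,"y":-0.02,"z":0,"ax":0,"ay":0,"az":0,"claw":1},{"x":0,"y":-0.025,"z":0,"ax":0,"ay":0,"az":0,"claw":1}]' 60
python3 -m crank '[{"x":0,"y":-0.005,"z":0,"ax":0,"ay":0,"az":0,"claw":1},{"x":0,"y":-0.01,"z":0,"ax":0,"ay":0,"az":0,"claw":1},{"x":0,"y":-0.015,"z":0,"ax":0,"ay":0,"az":0,"claw":1},{"x":0,"y":-0.02,"z":0,"ax":0,"ay":0,"az":0,"claw":1},{"x":0,"y":-0.022,"z":0,"ax":0,"ay":0,"az":0,"claw":1}]'
python3 - <<'E'
from h import *
plan([(.6283+.033*(-.0685-.0214),-.0685,.0195,-.033)])
c=camera("top");crop(c,165,135,160,110,5,"pics/t5.png")
E
```

```text
time: 11.38
ee_pos: [0.6238, -0.1111, 0.0197]
eef_rot: [1.0, -0.017, 0.0, 0.001]
ft_force: [0.2, -7.8, 1.2]
width: 0.0236
time: 11.8
ee_pos: [0.6246, -0.0881, 0.0197]
eef_rot: [1.0, -0.017, 0.0, 0.001]
ft_force: [0.6, -7.2, 1.9]
width: 0.024
t 11.8 tcp [ 0.6246 -0.0881  0.0197] xaxis [ 0.999 -0.033  0.   ] yaxis [-0.033 -0.999  0.001] z [ 0.    -0.001 -1.   ] F [ 0.6 -7.2  1.9] w 0.024
  shift [ 0.0001 -0.0196  0.0002] turn/2 [ 0.0006 -0.0001 -0.0001]
```

View pics/t5.png

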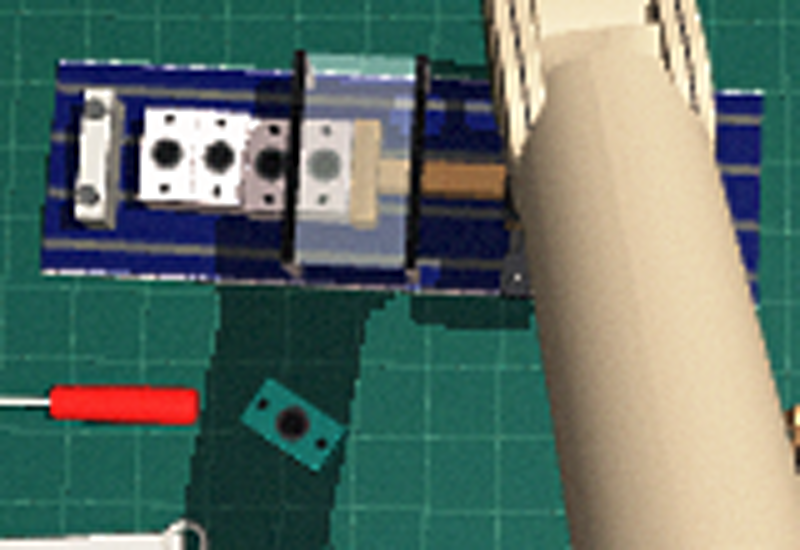

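The row is closed up and straight under the guard. Centres are at A (167,153), B (219,157), C (270,162), D (326,164), with the gap to the stop at 122→141. I'll do the last stretch slowly.

```bash

python3 -m crank '[{"x":0,"y":-0.004,"z":0,"ax":0,"ay":0,"az":0,"claw":1},{"x":0,"y":-0.008,"z":0,"ax":0,"ay":0,"az":0,"claw":1},{"x":0,"y":-0.011,"z":0,"ax":0,"ay":0,"az":0,"claw":1},{"x":0,"y":-0.013,"z":0,"ax":0,"ay":0,"az":0,"claw":1},{"x":0,"y":-0.015,"z":0,"ax":0,"ay":0,"az":0,"claw":1}]' 60
python3 -m crank '[{"x":0,"y":-0.001,"z":0,"ax":0,"ay":0,"az":0,"claw":1},{"x":0,"y":-0.002,"z":0,"ax":0,"ay":0,"az":0,"claw":1},{"x":0,"y":-0.003,"z":0,"ax":0,"ay":0,"az":0,"claw":1},{"x":0,"y":-0.003,"z":0,"ax":0,"ay":0,"az":0,"claw":1},{"x":0,"y":-0.003,"z":0,"ax":0,"ay":0,"az":0,"claw":1}]'
```

```text
time: 12.27
ee_pos: [0.625, -0.0741, 0.0197]
eef_rot: [1.0, -0.017, 0.0, 0.001]
ft_force: [-0.2, -8.3, 1.5]
width: 0.0236
time: 12.68
ee_pos: [0.6251, -0.071, 0.0197]
eef_rot: [1.0, -0.017, 0.0, 0.001]
ft_force: [-0.9, -7.4, 1.2]
width: 0.0237
```

```bash

python3 -m crank '[{"x":0,"y":-0.001,"z":0,"ax":0,"ay":0,"az":0,"claw":1},{"x":0,"y":-0.002,"z":0,"ax":0,"ay":0,"az":0,"claw":1},{"x":0,"y":-0.003,"z":0,"ax":0,"ay":0,"az":0,"claw":1},{"x":0,"y":-0.003,"z":0,"ax":0,"ay":0,"az":0,"claw":1},{"x":0,"y":-0.003,"z":0,"ax":0,"ay":0,"az":0,"claw":1}]'
python3 -m crank '[{"x":0,"y":-0.001,"z":0,"ax":0,"ay":0,"az":0,"claw":1},{"x":0,"y":-0.002,"z":0,"ax":0,"ay":0,"az":0,"claw":1},{"x":0,"y":-0.002,"z":0,"ax":0,"ay":0,"az":0,"claw":1},{"x":0,"y":-0.002,"z":0,"ax":0,"ay":0,"az":0,"claw":1},{"x":0,"y":-0.002,"z":0,"ax":0,"ay":0,"az":0,"claw":1}]'
```

```text
time: 13.1
ee_pos: [0.6252, -0.068, 0.0197]
eef_rot: [1.0, -0.017, 0.0, 0.001]
ft_force: [0.3, -6.3, 1.1]
width: 0.0238
time: 13.52
ee_pos: [0.6253, -0.0669, 0.0197]
eef_rot: [1.0, -0.017, 0.0, 0.001]
ft_force: [-1.1, -9.0, 1.7]
width: 0.0237
```

```bash

python3 -m crank '[{"x":0,"y":-0.001,"z":0,"ax":0,"ay":0,"az":0,"claw":1},{"x":0,"y":-0.002,"z":0,"ax":0,"ay":0,"az":0,"claw":1},{"x":0,"y":-0.002,"z":0,"ax":0,"ay":0,"az":0,"claw":1},{"x":0,"y":-0.002,"z":0,"ax":0,"ay":0,"az":0,"claw":1},{"x":0,"y":-0.002,"z":0,"ax":0,"ay":0,"az":0,"claw":1}]'
python3 -m crank '[{"x":0,"y":-0.001,"z":0,"ax":0,"ay":0,"az":0,"claw":1},{"x":0,"y":-0.002,"z":0,"ax":0,"ay":0,"az":0,"claw":1},{"x":0,"y":-0.002,"z":0,"ax":0,"ay":0,"az":0,"claw":1},{"x":0,"y":-0.002,"z":0,"ax":0,"ay":0,"az":0,"claw":1},{"x":0,"y":-0.002,"z":0,"ax":0,"ay":0,"az":0,"claw":1}]'
```

```text
time: 13.93
ee_pos: [0.6252, -0.0669, 0.0197]
eef_rot: [1.0, -0.018, -0.0, 0.002]
ft_force: [-1.4, -14.1, 2.3]
width: 0.0236
time: 14.35
ee_pos: [0.6252, -0.0669, 0.0198]
eef_rot: [1.0, -0.019, -0.0, 0.003]
ft_force: [-1.9, -18.8, 3.1]
width: 0.0233
```

The row stopped dead at y=-0.0669 while the force rose to 19 N, so it is home. Drawing the pusher back.

```bash

python3 -m crank '[{"x":0,"y":0.004,"z":0,"ax":0,"ay":0,"az":0,"claw":1},{"x":0,"y":0.009,"z":0,"ax":0,"ay":0,"az":0,"claw":1},{"x":0,"y":0.017,"z":0,"ax":0,"ay":0,"az":0,"claw":1},{"x":0,"y":0.029,"z":0,"ax":0,"ay":0,"az":0,"claw":1},{"x":0,"y":0.043,"z":0,"ax":0,"ay":0,"az":0,"claw":1}]' 60
python3 -m crank '[{"x":0,"y":0.016,"z":0,"ax":0,"ay":0,"az":0,"claw":1},{"x":0,"y":0.034,"z":0,"ax":0,"ay":0,"az":0,"claw":1},{"x":0,"y":0.054,"z":0,"ax":0,"ay":0,"az":0,"claw":1},{"x":0,"y":0.072,"z":0,"ax":0,"ay":0,"az":0,"claw":1},{"x":0,"y":0.082,"z":0,"ax":0,"ay":0,"az":0,"claw":1}]'
python3 - <<'E'
from h import *
plan([(.6283+.033*(-.187-.0214),-.187,.0195,-.033)])
c=camera("top");crop(c,165,135,160,110,5,"pics/t6.png")
E
```

```text
time: 14.77
ee_pos: [0.6242, -0.1033, 0.0197]
eef_rot: [1.0, -0.015, 0.0, -0.0]
ft_force: [1.1, 1.3, 1.7]
width: 0.0236
time: 15.18
ee_pos: [0.621, -0.1895, 0.0197]
eef_rot: [1.0, -0.018, 0.0, 0.0]
ft_force: [-0.0, 1.9, 3.3]
width: 0.0236
t 15.18 tcp [ 0.621  -0.1895  0.0197] xaxis [ 0.999 -0.036  0.   ] yaxis [-0.036 -0.999  0.001] z [ 0.    -0.001 -1.   ] F [-0.   1.9  3.3] w 0.0236
  shift [ 0.0003 -0.0025  0.0002] turn/2 [ 0.0005 -0.0001 -0.0014]
```

View pics/t6.png

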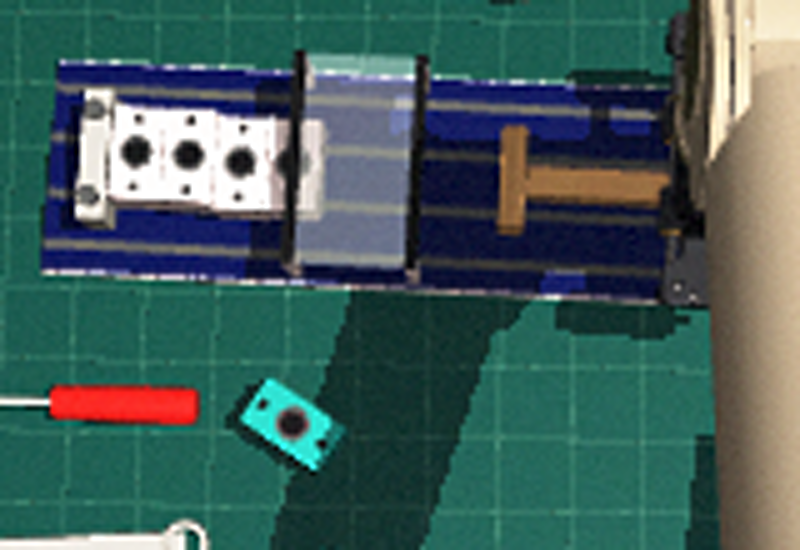

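The row sits tight against the stop: A (137,151), B (189,154), C (241,162), D (~291,163). The pusher head, at x≈498–528, is clear of the guard entrance at ~425. Releasing and lifting away.

```bash

python3 -m crank '[{"x":0,"y":0,"z":0,"ax":0,"ay":0,"az":0,"claw":1},{"x":0,"y":0,"z":0,"ax":0,"ay":0,"az":0,"claw":1},{"x":0,"y":0,"z":0,"ax":0,"ay":0,"az":0,"claw":-1},{"x":0,"y":0,"z":0,"ax":0,"ay":0,"az":0,"claw":-1},{"x":0,"y":0,"z":0,"ax":0,"ay":0,"az":0,"claw":-1}]'
python3 -m crank '[{"x":0,"y":0,"z":0,"ax":0,"ay":0,"az":0,"claw":-1},{"x":0,"y":0,"z":0,"ax":0,"ay":0,"az":0,"claw":-1},{"x":0,"y":0,"z":0,"ax":0,"ay":0,"az":0,"claw":-1},{"x":0,"y":0,"z":0,"ax":0,"ay":0,"az":0,"claw":-1},{"x":0,"y":0,"z":0,"ax":0,"ay":0,"az":0,"claw":-1}]'
python3 -m crank '[{"x":0,"y":0,"z":-0.01,"ax":0,"ay":0,"az":0,"claw":-1},{"x":0,"y":0,"z":-0.035,"ax":0,"ay":0,"az":0,"claw":-1},{"x":0,"y":0,"z":-0.065,"ax":0,"ay":0,"az":0,"claw":-1},{"x":0,"y":0,"z":-0.1,"ax":0,"ay":0,"az":0,"claw":-1},{"x":0,"y":0,"z":-0.13,"ax":0,"ay":0,"az":0,"claw":-1}]'
python3 -m crank '[{"x":-0.03,"y":0,"z":-0.02,"ax":0,"ay":0,"az":0,"claw":-1},{"x":-0.07,"y":0.01,"z":-0.03,"ax":0,"ay":0,"az":0,"claw":-1},{"x":-0.11,"y":0.02,"z":-0.03,"ax":0,"ay":0,"az":0,"claw":-1},{"x":-0.14,"y":0.03,"z":-0.03,"ax":0,"ay":0,"az":0,"claw":-1},{"x":-0.16,"y":0.04,"z":-0.03,"ax":0,"ay":0,"az":0,"claw":-1}]'
python3 - <<'E'
from h import *
st()
o=np.array([.6283,.0214]);ay=np.array([.033,.9995]);ax=np.array([.9995,-.033])
c=camera("top")
P=lambda x,y:(165+x/5-.4,135+y/5-.4)
def sh(n,q,z):
    w=px2w(c,[P(*t) for t in q],z)[:,:2]-o;print(n,np.round(1000*w@ax,1),np.round(1000*w@ay,1))
sh("holes",[(137,151),(189,154),(241,162),(291,163)],.052)
sh("small holes up",[(138,119),(190,121),(243,128)],.052);sh("small holes dn",[(133,186),(185,190),(237,197)],.052)
sh("stop screws",[(95,107),(88,194)],.057)
a=cv2.resize(c["color"][145:200,165:325],None,fx=5,fy=5,interpolation=cv2.INTER_CUBIC)
d=camera("side");b=cv2.resize(d["color"][155:246,170:330],None,fx=5,fy=5,interpolation=cv2.INTER_CUBIC)[:320]
cv2.imwrite("pics/f7.png",np.vstack([a,b]))
E
```

```text
time: 15.65
ee_pos: [0.6212, -0.1844, 0.0192]
eef_rot: [1.0, -0.016, -0.0, -0.0]
ft_force: [-1.3, -0.2, 0.0]
width: 0.0369
time: 16.07
ee_pos: [0.6213, -0.1859, 0.0195]
eef_rot: [1.0, -0.017, -0.0, 0.0]
ft_force: [-0.1, 0.2, 0.5]
width: 0.0688
time: 16.48
ee_pos: [0.6215, -0.1857, 0.1525]
eef_rot: [1.0, -0.016, 0.001, 0.0]
ft_force: [0.8, -0.6, 0.5]
width: 0.0865
time: 16.9
ee_pos: [0.4574, -0.2212, 0.1806]
eef_rot: [1.0, -0.017, 0.0, 0.001]
ft_force: [1.2, 0.2, -0.3]
width: 0.087
t 16.9 tcp [ 0.4574 -0.2212  0.1806] xaxis [ 0.999 -0.034  0.   ] yaxis [-0.034 -0.999  0.002] z [ 0.    -0.002 -1.   ] F [ 1.2  0.2 -0.3] w 0.087
holes [4.3 3.9 0.1 1. ] [179.2 143.5 107.7  73.5]
small holes up [26.7 27.  23.8] [180.3 144.5 107.9]
small holes dn [-20.1 -21.2 -24.3] [180.1 144.4 108.7]
stop screws [ 32.5 -28. ] [209.3 209.2]
```

View pics/f7.png

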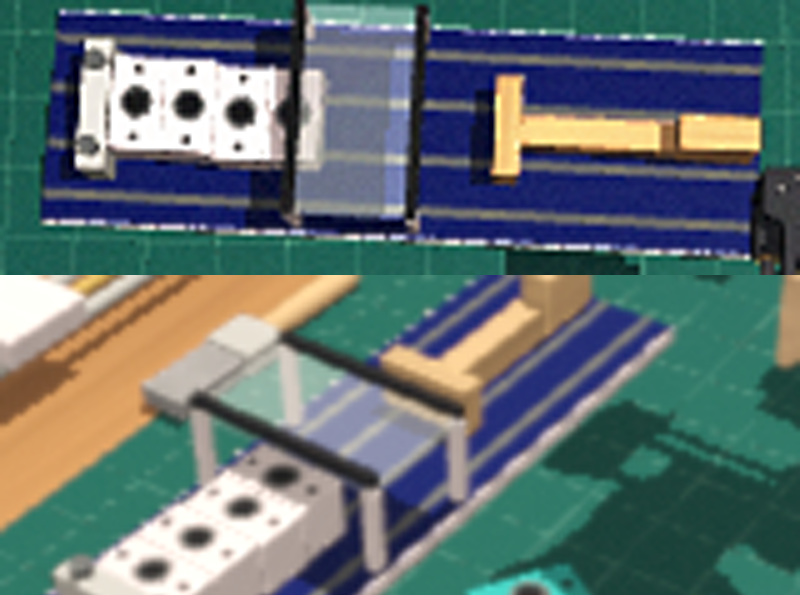

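The final view shows the row tight against the stop, with hole pitch about 35.7 mm. All blocks are upright, and the pusher lies flat on the bed with its head at (508,128), well right of the guard at 425. The gripper is clear, so I'm handing in.

```bash
python3 -c "
from bench import close_job
print(close_job())"
```

```text
the job is handed in; nothing more can be done
None
```

The row is home against the end stop, and I handed the job in with the clock at about 17 s of the 54 s allowed. `close_job` gave no verdict.

**What I did:**
- Drew the pusher out by its neck (about 100 mm), laid it flat with the handle clear of the shelf and let go.
- Took it again by the handle, set it on the bed behind the row and pushed the four blocks under the guard. I stopped when the row would go no further and the force rose to 19 N.
- Drew the pusher back, laid it flat on the bed about 45 mm outside the guard entrance and let go. The gripper is clear of everything.

**Last checks:**
- **Row:** it looks closed up tight against the stop, with the blocks upright and about 35.7 mm apart (36 mm nominal).
- **Middle line:** the blocks are not perfectly in line. A and B sit about 2 mm to one side of the stop's centre, C and D 1–2 mm to the other. I can measure to about 1–2 mm, and this matches how they stood at the start. I left it that way.
- **Disagreement:** the bed outline and the stop's screws put the middle line about 2 mm apart. I used the screws; by the bed outline A and B would be about 4 mm off.
- **Other objects:** I kept clear of them and saw none disturbed in the close-up views. I did not re-measure them, and those last views do not show them all.

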